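Press a painted tile flush in its jig with a spacer block

ROBOT

A 6-joint arm with a two-finger parallel gripper is mounted at the origin on the work surface. World frame = base frame: x ahead of the robot, y to its left, z up, the work surface at z = 0. Lengths are in m, angles in degrees, forces in N, time in s.
With the tool pointing down it reaches from about 0.35 to 0.85 m from the base axis. Payload 8.1 kg.
Tool frame: the origin (TCP) lies on the centre line of the jaws, within the pads' length; the fingertips stand 8 mm ahead of it and the grasp point (between the pads) lies 11 mm behind it; z points along the fingers, y is the line along which they close (so a half turn about z gives the same grasp; the last joint's range is limited). The gripper opens to 93 mm and grips with 3 to 60 N. Pads are 15 mm wide; open, the fingers measure 128 mm over their backs; the gripper's body (75 mm by 188 mm) begins 65 mm behind the grasp point.
Start: joints at [-76.971, 7.471, 85.268, -0, 87.261, -4.893], TCP at [0.185, -0.571, 0.227] pointing down, gripper open.
Joint ranges: [-169.43, 169.43], [-51.17, 129.36], [1.28, 143.12], [-76.62, 256.62], [0, 156.53], [-152.29, 152.29]. Speed limits (degrees/s): [136.94, 136.94, 159.86, 180, 180, 180].

INTERFACE

Orientations are given as [roll, pitch, yaw] about the fixed x, y, z axes, in that order (R = Rz(yaw) Ry(pitch) Rx(roll)).
In Python, from workcell import telemetry, viewer, ctrl gives the robot as it stands. The module is installed in compiled form; this text tells all that it offers.
- The arm moves only by the tool carry_out, never from a script. Its argument "increments" is a list of rows, each a list of 2 entries, a list of its own where there are three numbers: the shift along the tool's x, y, z in units of 50 mm (1.0 is 50 mm), then the turn, a rotation vector about the tool's x, y, z in units of 5 degrees (1.0 is 5 degrees). In form: [[[dx, dy, dz], [ax, ay, az]], ...]. A call has 1 to 5 rows; each row shifts and turns the commanded pose from where the row before left it, along the tool's axes as they then stand; what a row does not reach is not made up. A row lasts 1/10 s, in which the tool goes at most 50 mm and 8.59 degrees, less where a joint would pass 70% of its speed; a pose out of reach is approached as far as the arm can. A call is refused whole if a number of a shift passes 1 or a number of a turn 1, either way. A call with a gripper value outside its range is refused whole. "fingers" is the closure, from -1 (fully open) to 1 (shut), so that 0 is half open, set as the call begins (left out, the last holds). The fingers move at their own pace and stop on an object; "squeeze" is the grip in N (left out, the last holds). Time passes only in rows, so rows that do not move let the fingers close. It gives the time, the measured TCP pose, the force, the opening and the grip force at its end, in the units of the state.
- telemetry.sense(): the state, without advancing time (a new reading comes with each control period).
- viewer.read_camera(name): name is "side" or "top"; returns a dict with "img" (420x560x3 uint8, blue, green, red), "range_z" (420x560 float32, m along the optical axis (not along the pixel's ray), 0 where there is no reading), "vertical_fov" (degrees; the focal length in pixels is half the picture's height over the tangent of half this angle, whatever the lens; pixels are square), "cx", "cy" (the principal point, pixels), "origin" and "attitude" of the camera in the world. Camera axes: x right, y up, looking along -z (the intrinsics and any distortion apply to the point x, -y, -z); pixel columns grow to the right and rows downward; lengths in m; the calibration is good to about 2 mm. A picture is of the moment at which its call begins.
- ctrl.finish_job(): hands the job in; it is judged then, once.
The state is a dict: "clock": time; "qpos": joint angles; "dq": joint speeds; "effort": joint torques, N m; "position": TCP position; "orientation": TCP orientation; "wrist_force": force on the tool from outside, world axes, zero at the start; "wrist_torque": the same for the moment, N m; "finger_gap": finger opening in m; "gripper_force": force on a finger pad.
Only numpy, scipy, OpenCV 4.12 (cv2) and the standard library are available. Lean on these libraries where they do the work, as an engineer would, in place of code of your own. Each camera call takes 0.05 s, during which the arm holds its last target. There are 200 camera calls.

TASK

The painted tile lies loosely in its wooden jig between two rails. Take the wooden spacer block, slide it upright down into the one gap beside the tile that is wide enough for it, push it against the middle of the tile's edge until the tile sits flush against the rail on the other side, and finish while still holding the spacer and pressing the tile firmly against that rail. Leave the sharpener, the pencil cup and the eraser where they are.

Things in the scene. Friction and masses are not known exactly. Their poses are not given: they have to be found in the camera images.
- board: Fixed plywood base board of the jig, 170 (x) x 250 (y) x 12 mm thick, lying on the desk at a varying place and yaw. Origin: centre of its underside. x runs along the rails, y across them, z up; its top is 12 mm above the origin.
- spacer_center (a point): Centre (half-way up) of the loose wooden spacer block, 45 (its x) x 13 (its y, the thickness) x 60 mm high (its z), about 30 g, with a dark dot high on both broad faces. It starts standing upright on the desk beside the jig, at one of two spots. It goes into the gap with its thickness across the gap, its foot on the board or a few mm above it.
- tile_center (a point): Centre of the loose painted ceramic tile, 110 x 110 x 12 mm thick, about 0.3 kg, lying on the board between the rails, painted side up (its z). Its x runs roughly along the rails; it starts up to 2.3 degrees askew and slides on the board under a few newtons; a steady push of about 10 N holds it firmly. Its top is level with the rails' tops.
- wide_rail_center (a point): Centre of the wide rail: wooden strip screwed to the board, 150 long (its x, along the board's x) x 48 wide (its y) x 12 mm high. The gap between it and the tile is narrow (about 3 to 8 mm), too narrow for the spacer; the tile is to be pressed flush against its inner long side. It may be on either side (+y or -y) of the board.
- slim_rail_center (a point): Centre of the slim rail: like the wide one but 16 mm wide, on the other side of the tile; the rails' centre lines are 168 mm apart, so the clear width between the rails is 136 mm. The gap between it and the tile is the wide one (about 18 to 24 mm); with the tile flush on the other side it is 26 mm.
- sharpener: Bystander: black egg-shaped pencil sharpener, 68 mm across, 76 mm tall, loose; origin at the centre of its foot. It stands at the other of the two spots beside the jig.
- pencil_cup: Bystander: white cup, 72 mm across and 90 mm tall, with pencils rising to about 170 mm, loose; origin at the centre of its foot.
- eraser: Bystander: small eraser, 55 x 24 x 13 mm, loose on the desk to the left; origin at the centre of its underside.

How it is judged:
By the outcome, as a careful person would: the job done as asked, in the order asked, and still so for the second after the job is handed in, while the arm keeps its last pose, push and grip.
It also fails if it takes over 43 s, if anything falls off the work surface, if the arm or the gripper's body presses on something with over 40 N, if the wrist force passes 120 N, or if a joint passes its speed limit or range.

## Working session

There is one attempt and no reset: what is moved stays moved. The work goes in short steps, Python scripts to look and compute and a tool call to move; the robot and the scene stay as the last step left them, time stands still between calls to the robot, and variables do not carry over. Pictures are saved under pics/ and viewed, at most 10 in all, crops included, and the job is handed in when it is done.

Besides the shell and the picture viewer there is one more tool, called in YAML: its name, and indented under it one key for each argument. carry_out: Moves the arm, as the interface text tells. Its arguments: {"type":"object","properties":{"increments":{"type":"array"},"fingers":{"type":"number"},"squeeze":{"type":"number"}},"required":["increments"]}

```bash
mkdir -p pics; cat > h.py <<'E'
import numpy as np, cv2
from workcell import telemetry, viewer, ctrl
from scipy.spatial.transform import Rotation as R
def cam(n):
    c=viewer.read_camera(n); return c
def pts(c):
    h,w=c['range_z'].shape; f=h/2/np.tan(np.radians(c['vertical_fov'])/2)
    v,u=np.mgrid[:h,:w]; z=c['range_z']
    p=np.stack([(u-c['cx'])/f*z,-(v-c['cy'])/f*z,-z],-1)
    return p@rot(c).T+np.array(c['origin'])
def rot(c):
    a=np.array(c['attitude'],float)
    if a.shape==(3,3): return a
    return R.from_euler('xyz',a,degrees=True).as_matrix() if a.size==3 else R.from_quat(a).as_matrix()
def ray(c,u,v,zp):
    h=c['img'].shape[0]; f=h/2/np.tan(np.radians(c['vertical_fov'])/2)
    d=rot(c)@np.array([(u-c['cx'])/f,-(v-c['cy'])/f,-1]); o=np.array(c['origin'])
    return o+d*(zp-o[2])/d[2]
E
python3 - <<'E'
from h import *
print(telemetry.sense())
for n in('top','side'):
    c=cam(n); cv2.imwrite(f'pics/{n}0.png',c['img']); print({k:v for k,v in c.items() if k not in('img','range_z')})
E
```

```text
{'clock': 0.0, 'qpos': array([-7.69734960e+01,  7.51532469e+00,  8.53305073e+01, -6.52570396e-04,
        8.72633474e+01, -4.89216986e+00]), 'dq': array([ 0.09257408,  0.00600206,  0.01526609,  0.00575162,  0.00455268,
       -0.03394473]), 'effort': array([-1.76770202e-03, -5.59852374e+01, -4.91757882e+01,  7.67697953e-02,
        3.53360258e-02, -1.64443145e-04]), 'position': array([ 0.18449506, -0.57032143,  0.22557344]), 'orientation': array([-1.79891163e+02, -8.66150227e-03,  1.79186974e+01]), 'wrist_force': array([-0.43134668, -0.96391163,  0.21471634]), 'wrist_torque': array([-0.01669803,  0.02673934,  0.00356715]), 'gripper_force': 0.0, 'finger_gap': 0.09293377954875501}
{'vertical_fov': 49.727557970857006, 'cx': 282.35840845000746, 'cy': 208.26964010763922, 'origin': array([ 0.29947368, -0.01431263,  1.14659297]), 'attitude': array([ 12.6720557 ,  -0.26069338, -89.77464034])}
{'vertical_fov': 50.63118138697666, 'cx': 276.08572353159246, 'cy': 208.89682448694973, 'origin': array([0.28465533, 0.68559084, 0.85718783]), 'attitude': array([  43.40289956,    0.72637522, -160.91880732])}
```

View pics/top0.png

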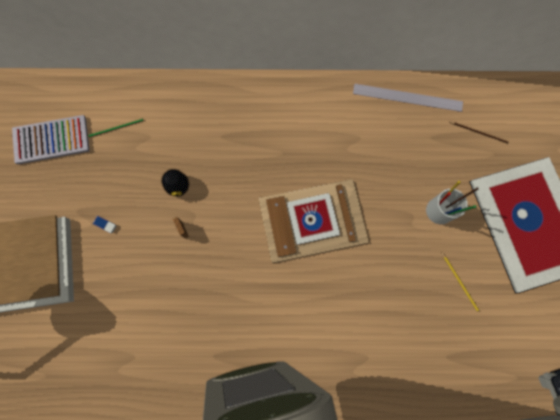

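View pics/side0.png

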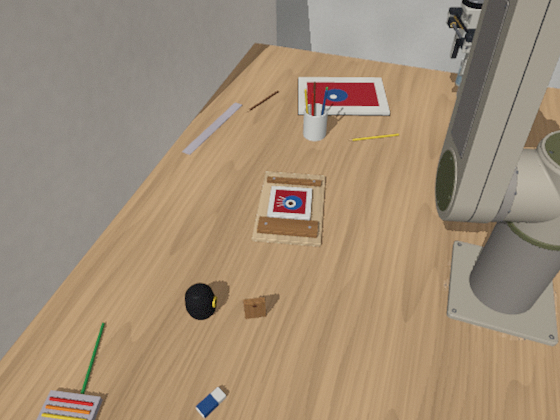

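The top view shows the board at about (313,222). The wide rail is on the left at (281,226), the +y side, and the slim rail on the right at (346,213). The tile is at (313,219), the spacer at (181,228), the sharpener at (175,183), the cup at (447,205) and the eraser at (105,225). The side view agrees, with the spacer at (255,307).

```bash
python3 - <<'E'
from h import *
for n,roi,sp in(('top',(255,375,175,265),(170,195,210,245)),('side',(250,330,168,248),(238,275,288,325))):
    c=cam(n); P=pts(c); im=c['img']; 
    hsv=cv2.cvtColor(im,cv2.COLOR_BGR2HSV)
    x0,x1,y0,y1=sp; p=P[y0:y1,x0:x1].reshape(-1,3)
    print(n,'desk z',np.median(p[:,2]), 'z max',p[:,2].max())
    q=p[p[:,2]>0.05]; print('sp high pts',len(q),q.mean(0),q.min(0),q.max(0))
    t=p[p[:,2]>0.056]
    print(cv2.minAreaRect((t[:,:2]*1000).astype(np.float32)),len(t))
    m=p[p[:,2]>0.015]; print(cv2.minAreaRect((m[:,:2]*1000).astype(np.float32)))
    # tile white border
    x0,x1,y0,y1=roi; h=hsv[y0:y1,x0:x1]
    w=((h[...,1]<70)&(h[...,2]>110)).astype(np.uint8)
    cs,_=cv2.findContours(w,cv2.RETR_EXTERNAL,cv2.CHAIN_APPROX_NONE); k=max(cs,key=cv2.contourArea)[:,0]+[x0,y0]
    X=np.array([ray(c,u,v,.024)[:2]*1000 for u,v in k],np.float32); print('tile',cv2.minAreaRect(X), 'depth z',np.median(P[k[:,1],k[:,0],2]))
    # rails: dark brown
    r=((h[...,2]<115)&(h[...,0]<20)&(h[...,1]>90)).astype(np.uint8)
    cs,_=cv2.findContours(r,cv2.RETR_EXTERNAL,cv2.CHAIN_APPROX_NONE)
    for k in sorted(cs,key=cv2.contourArea)[-3:]:
        k=k[:,0]+[x0,y0]; X=np.array([ray(c,u,v,.024)[:2]*1000 for u,v in k],np.float32); print('rail?',cv2.minAreaRect(X))
    # board region by depth
    Q=P[y0:y1,x0:x1].reshape(-1,3); 
    b=Q[(Q[:,2]>.007)&(Q[:,2]<.035)]; print('board',cv2.minAreaRect((b[:,:2]*1000).astype(np.float32)))
    cv2.imwrite(f'pics/{n}1.png',cv2.resize(im[y0-15:y1+15,x0-15:x1+15],None,fx=5,fy=5,interpolation=cv2.INTER_CUBIC)[:600,:800])
    s=im[sp[2]-35:sp[3]+15,sp[0]-25:sp[1]+25]; cv2.imwrite(f'pics/{n}s.png',cv2.resize(s,None,fx=6,fy=6,interpolation=cv2.INTER_CUBIC))
E
```

```text
top desk z 0.0007611652497447885 z max 1.1465929720887293
sp high pts 114 [0.49489907 0.22988034 0.07855426] [ 0.29947368 -0.01431263  0.0502815 ] [0.5209456  0.24878212 1.14659297]
((401.2410583496094, 122.78959655761719), (340.42523193359375, 26.92815399169922), 48.89170455932617) 105
((400.9638977050781, 123.03144836425781), (340.42523193359375, 27.66384506225586), 48.89170455932617)
tile ((527.04248046875, -95.55421447753906), (115.04666900634766, 115.75834655761719), 13.033904075622559) depth z 0.012767776934188513
rail? ((531.3922729492188, 6.069340705871582), (87.072509765625, 9.98215389251709), 11.622591972351074)
rail? ((539.7457885742188, -181.19338989257812), (149.3702392578125, 22.276268005371094), 12.402521133422852)
rail? ((505.1352233886719, -19.93946075439453), (149.2740936279297, 49.367706298828125), 11.617290496826172)
board ((536.7987060546875, -94.06640625), (195.7550048828125, 264.281494140625), 11.590042114257812)
side desk z 0.0008558168891001916 z max 0.8571878276880867
sp high pts 178 [0.48848466 0.25796773 0.09401284] [0.28465533 0.22343698 0.05011132] [0.51925064 0.68559084 0.85718783]
((403.0910339355469, 461.5526123046875), (43.79496383666992, 504.9381408691406), 22.905702590942383) 142
((403.35443115234375, 461.6639404296875), (44.366851806640625, 504.9381408691406), 22.90570068359375)
tile ((527.4506225585938, -91.07398986816406), (113.27208709716797, 119.9681396484375), 13.145771026611328) depth z 0.022508216452035712
rail? ((594.7828979492188, -152.71163940429688), (0.0, 0.0), 0.0)
rail? ((459.9376220703125, -199.44976806640625), (2.3126602172851562e-05, 12.08259105682373), 14.755746841430664)
rail? ((524.0136108398438, -88.0918960571289), (6.4090352058410645, 5.977303981781006), 53.552581787109375)
board ((525.0233764648438, -96.09788513183594), (170.184326171875, 256.2650146484375), 12.176152229309082)
```

```bash
python3 - <<'E'
from h import *
for n,sp in(('top',(165,200,205,245)),('side',(235,278,285,328))):
    c=cam(n); P=pts(c); x0,x1,y0,y1=sp
    p=P[y0:y1,x0:x1][c['range_z'][y0:y1,x0:x1]>0]
    for lo in(.02,.054):
        t=p[(p[:,2]>lo)&(p[:,2]<.07)]; print(n,lo,len(t),cv2.minAreaRect((t[:,:2]*1000).astype(np.float32)),t.mean(0),t[:,2].max())
E
```

```text
top 0.02 150 ((498.91864013671875, 235.07113647460938), (45.71459197998047, 13.54999828338623), 26.338552474975586) [0.49675323 0.23253904 0.0531293 ] 0.06665904612329321
top 0.054 105 ((499.12481689453125, 235.19882202148438), (45.231624603271484, 13.504107475280762), 26.338552474975586) [0.49872552 0.23469781 0.05993492] 0.06665904612329321
side 0.02 329 ((498.5867919921875, 236.74200439453125), (44.5484619140625, 15.96573257446289), 25.0242862701416) [0.49732144 0.23968296 0.046991  ] 0.06365210522782883
side 0.054 147 ((498.36541748046875, 236.638671875), (44.059837341308594, 15.96573257446289), 25.024288177490234) [0.49836155 0.2373922  0.05927338] 0.06365210522782883
```

View pics/tops.png

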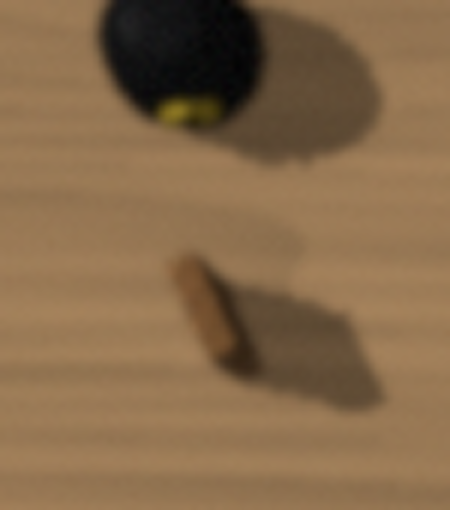

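View pics/sides.png

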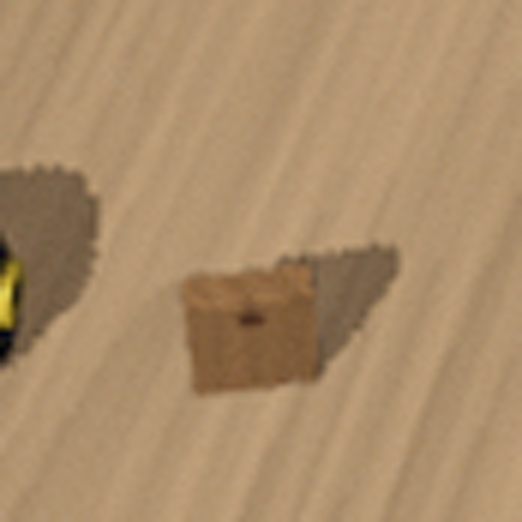

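carry_out:
  increments:
    - [[0.6, -0.74, 0], [0, 0, 0]]
    - [[0.6, -0.74, 0], [0, 0, 0]]
    - [[0.6, -0.74, 0], [0, 0, 0]]
    - [[0.6, -0.74, 0], [0, 0, 0]]
    - [[0.6, -0.74, 0], [0, 0, 0]]
  fingers: -1
  squeeze: 50

```text
clock: 0.8
position: [0.2707, -0.347, 0.2266]
orientation: [180.0, -0.0, 17.9]
wrist_force: [1.0, 0.7, 0.5]
finger_gap: 0.0933
gripper_force: 0.0
```

carry_out:
  increments:
    - [[0.6, -0.74, 0], [0, 0, 0]]
    - [[0.6, -0.74, 0], [0, 0, 0]]
    - [[0.6, -0.74, 0], [0, 0, 0]]
    - [[0.6, -0.74, 0], [0, 0, 0]]
    - [[0.6, -0.74, 0], [0, 0, 0]]

```text
clock: 1.3
position: [0.3565, -0.1248, 0.2269]
orientation: [179.9, -0.1, 17.9]
wrist_force: [0.5, -1.0, -0.2]
finger_gap: 0.0927
gripper_force: 0.0
```

carry_out:
  increments:
    - [[0.6, -0.74, 0], [0, 0, 0]]
    - [[0.6, -0.74, 0], [0, 0, 0]]
    - [[0.6, -0.74, 0], [0, 0, 0]]
    - [[0.6, -0.74, 0], [0, 0, 0]]
    - [[0.6, -0.74, 0], [0, 0, 0]]

```text
clock: 1.8
position: [0.4424, 0.0978, 0.2269]
orientation: [180.0, -0.1, 17.9]
wrist_force: [1.0, -1.0, -0.4]
finger_gap: 0.093
gripper_force: 0.0
```

carry_out:
  increments:
    - [[0.6, -0.74, 0], [0, 0, 0]]
    - [[0.6, -0.74, 0], [0, 0, 0]]
    - [[0, 0, 0], [0, 0, -0.8]]
    - [[0, 0, 0], [0, 0, -0.7]]
    - [[0, 0, 0], [0, 0, 0]]

```text
clock: 2.3
position: [0.4762, 0.185, 0.2263]
orientation: [-180.0, 0.0, 25.5]
wrist_force: [0.4, -0.7, 0.3]
finger_gap: 0.093
gripper_force: 0.0
```

carry_out:
  increments:
    - [[0.42, -0.36, 0.5], [0, 0, 0]]
    - [[0.42, -0.36, 0.5], [0, 0, 0]]
    - [[0, 0, 0.8], [0, 0, 0]]
    - [[0, 0, 0.7], [0, 0, 0]]
    - [[0, 0, 0], [0, 0, 0]]

```text
clock: 2.8
position: [0.4948, 0.2334, 0.096]
orientation: [-179.9, 0.6, 25.3]
wrist_force: [-0.9, -0.1, -0.7]
finger_gap: 0.0928
gripper_force: 0.0
```

```bash
python3 - <<'E'
from h import *
print(telemetry.sense()['position'])
a=cam('top')['img'][140:290,110:260]; b=cam('side')['img'][190:340,180:330]
cv2.imwrite('pics/near.png',cv2.resize(np.hstack([a,b]),None,fx=2.66,fy=2.66,interpolation=cv2.INTER_CUBIC))
E
```

```text
[0.49476477 0.23339376 0.09598413]
```

View pics/near.png

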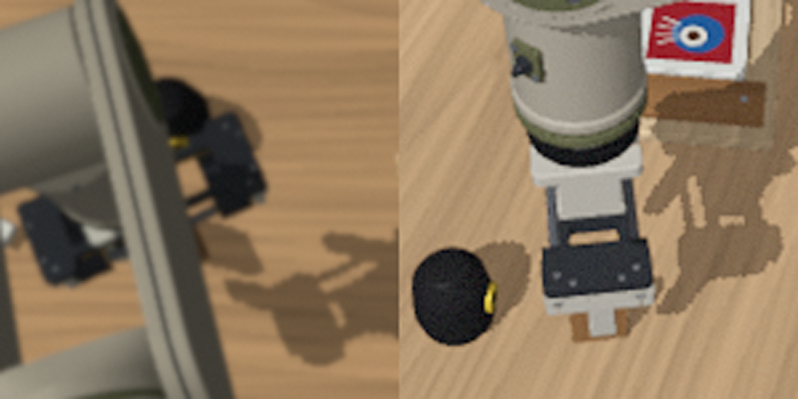

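carry_out:
  increments:
    - [[0.06, 0, 0.3], [0, 0, 0]]
    - [[0, 0, 0.5], [0, 0, 0]]
    - [[0, 0, 0.4], [0, 0, 0]]
    - [[0, 0, 0.1], [0, 0, 0]]
    - [[0, 0, 0], [0, 0, 0]]

```text
clock: 3.4
position: [0.5019, 0.2363, 0.037]
orientation: [180.0, -0.0, 25.4]
wrist_force: [0.7, 0.4, 0.6]
finger_gap: 0.0929
gripper_force: 0.0
```

carry_out:
  increments:
    - [[0, 0, 0], [0, 0, 0]]

```text
clock: 3.5
position: [0.5028, 0.2368, 0.0383]
orientation: [180.0, -0.1, 25.4]
wrist_force: [0.4, 0.9, 0.9]
finger_gap: 0.093
gripper_force: 0.0
```

carry_out:
  increments:
    - [[-0.08, 0, 0.18], [0, 0, 0]]
    - [[0, 0, 0], [0, 0, 0]]
    - [[0, 0, 0], [0, 0, 0]]

```text
clock: 3.8
position: [0.4977, 0.2346, 0.0276]
orientation: [-180.0, 0.0, 25.4]
wrist_force: [-0.1, -0.6, 0.4]
finger_gap: 0.0932
gripper_force: 0.0
```

carry_out:
  increments:
    - [[0, 0, 0], [0, 0, 0]]
    - [[0, 0, 0], [0, 0, 0]]
    - [[0, 0, 0], [0, 0, 0]]
    - [[0, 0, 0], [0, 0, 0]]
    - [[0, 0, 0], [0, 0, 0]]
  fingers: 1
  squeeze: 50

```text
clock: 4.3
position: [0.498, 0.2347, 0.0277]
orientation: [180.0, -0.0, 25.4]
wrist_force: [0.0, -0.0, 0.3]
finger_gap: 0.0579
gripper_force: 0.0
```

carry_out:
  increments:
    - [[0, 0, 0], [0, 0, 0]]
    - [[0, 0, 0], [0, 0, 0]]
    - [[0, 0, 0], [0, 0, 0]]
    - [[0, 0, 0], [0, 0, 0]]
    - [[0, 0, 0], [0, 0, 0]]

```text
clock: 4.8
position: [0.498, 0.2347, 0.0277]
orientation: [180.0, -0.0, 25.4]
wrist_force: [-0.5, 0.0, -0.2]
finger_gap: 0.0178
gripper_force: 0.0
```

carry_out:
  increments:
    - [[0, 0, 0], [0, 0, 0]]
    - [[0, 0, 0], [0, 0, 0]]
    - [[0, 0, 0], [0, 0, 0]]

```text
clock: 5.1
position: [0.4979, 0.2347, 0.0276]
orientation: [-180.0, 0.0, 25.4]
wrist_force: [-0.9, -0.4, 0.6]
finger_gap: 0.0127
gripper_force: 50.0
```

carry_out:
  increments:
    - [[0, 0, -0.4], [0, 0, 0]]
    - [[0, 0, -0.8], [0, 0, 0]]
    - [[0, 0, -0.8], [0, 0, 0]]
    - [[0, 0, 0], [0, 0, 0]]
    - [[0, 0, 0], [0, 0, 0]]

```text
clock: 5.6
position: [0.4989, 0.235, 0.129]
orientation: [180.0, -0.2, 25.4]
wrist_force: [0.1, -0.9, -1.1]
finger_gap: 0.0127
gripper_force: 50.0
```

```bash
python3 - <<'E'
from h import *
s=telemetry.sense(); print(s['position'],s['orientation'])
for n in('top','side'):
    c=cam(n); P=pts(c)
    p=P[c['range_z']>0]; q=p[(abs(p[:,0]-.498)<.06)&(abs(p[:,1]-.235)<.05)&(p[:,2]>.06)&(p[:,2]<.13)]
    print(n,len(q))
c=cam('side')
cv2.imwrite('pics/lift.png',cv2.resize(c['img'][190:340,180:330],None,fx=3,fy=3,interpolation=cv2.INTER_CUBIC))
E
```

```text
[0.49893569 0.2349816  0.12902225] [ 1.79981285e+02 -1.72904688e-01  2.54211400e+01]
top 2
side 0
```

View pics/lift.png

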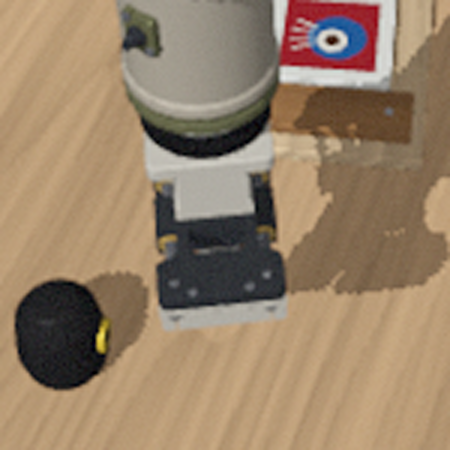

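The spacer is held: opening 12.7 mm, grip 50 N. It is hidden behind the finger in the picture. Next I measure the gap accurately from averaged profiles across the jig.

```bash
cat >> h.py <<'E'
def proj(c,X):
    h=c['img'].shape[0]; f=h/2/np.tan(np.radians(c['vertical_fov'])/2)
    p=(X-np.array(c['origin']))@rot(c)
    return c['cx']+f*p[...,0]/-p[...,2], c['cy']-f*p[...,1]/-p[...,2]
E
cat > prof.py <<'E'
from h import *
from scipy.ndimage import gaussian_filter1d as g1
from scipy.signal import find_peaks
import sys
def prof(c,img,yaw,tr,sr,z=.024):
    a=np.radians(yaw); ex=np.array([np.cos(a),np.sin(a),0]); n=np.array([np.sin(a),-np.cos(a),0])
    s=np.arange(*sr,.5); t=np.arange(*tr,1.)
    X=(s[None,:,None]*n+t[:,None,None]*ex)/1000+np.array([0,0,z])
    u,v=proj(c,X); m=cv2.remap(img,u.astype(np.float32),v.astype(np.float32),cv2.INTER_LINEAR)
    return s,m
if __name__=='__main__':
  a=np.radians(12); t0=527*np.cos(a)-95*np.sin(a)
  for nm in('top','side'):
    c=cam(nm); img=cv2.imread(f'pics/{nm}0.png')
    big=prof(c,img,12,(t0-100,t0+100),(60,340))[1]; cv2.imwrite(f'pics/rect_{nm}.png',cv2.resize(big,(560,400)))
    for lo,hi in((-48,-30),(-30,30),(30,48)):
        s,m=prof(c,img,12,(t0+lo,t0+hi),(60,340)); p=m.astype(float).mean(0)[:,0]
        d=g1(p,3,order=1); k,_=find_peaks(abs(d),height=1.2)
        print(nm,lo,[(round(float(s[i]),1),round(float(d[i]),1)) for i in k])
E
python3 prof.py; python3 -c "
import cv2,numpy as np;cv2.imwrite('pics/r2.png',cv2.resize(np.vstack([cv2.imread('pics/rect_top.png'),cv2.imread('pics/rect_side.png')]),(420,600)))"
```

```text
top -48 [(95.5, -3.5), (147.5, 7.7), (163.0, -5.4), (245.0, 4.4), (259.5, -7.1), (267.0, 1.9), (277.5, -3.5), (301.5, 2.4), (324.5, -2.5), (331.5, 1.8)]
top -30 [(95.5, -3.6), (146.5, 7.6), (162.5, -8.9), (175.5, 3.0), (181.5, 3.0), (208.0, -1.5), (223.0, -3.1), (244.0, 8.6), (258.5, -7.0), (266.0, 1.8), (277.5, -3.6), (300.5, 2.4), (325.0, -2.8), (332.0, 1.7)]
top 30 [(77.5, 1.8), (95.5, -4.0), (146.0, 7.6), (161.5, -5.7), (243.5, 6.3), (257.5, -6.6), (265.5, 2.1), (277.5, -4.2), (301.0, 2.5), (325.0, -2.7), (332.0, 1.6)]
side -48 [(85.0, -5.7), (141.0, 9.8), (161.0, -7.4), (242.5, 5.1), (257.5, -6.0), (266.0, -4.6), (293.5, 3.8), (314.0, -1.6)]
side -30 [(65.0, 1.3), (85.0, -5.7), (140.0, 9.3), (161.0, -13.0), (173.0, 3.6), (177.0, 3.5), (181.0, 3.6), (190.0, -2.0), (200.5, 2.3), (207.0, -1.6), (221.0, -3.9), (242.5, 10.6), (257.0, -5.0), (266.5, -4.9), (292.0, 3.9), (313.0, -1.2)]
side 30 [(85.0, -6.7), (140.0, 9.9), (160.0, -9.0), (178.5, 1.4), (185.0, -2.1), (189.5, 2.3), (196.0, -2.8), (201.0, 2.5), (207.5, -3.3), (218.5, -1.8), (241.5, 8.9), (256.5, -5.1), (266.0, -4.9), (292.5, 4.3), (314.0, -2.2)]
```

View pics/r2.png

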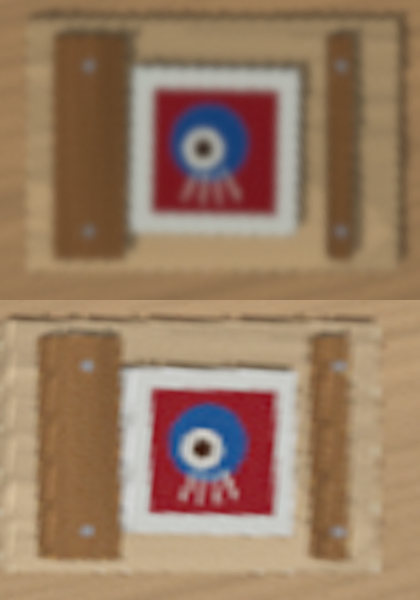

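Both rectified views agree. In across-board coordinates the wide rail's inner edge is at about 143.5 mm, the tile spans about 147.5 to 257.7, and the slim rail's inner edge is at about 278.5. The gap is about 21 mm, centred at 268. Now I carry the spacer over it.

carry_out:
  increments:
    - [[0, 0, 0], [0, 0, 0.9]]
    - [[0, 0, 0], [0, 0, 0.9]]
    - [[0, 0, 0], [0, 0, 0.88]]
    - [[0, 0, 0], [0, 0, 0]]

```text
clock: 6.25
position: [0.4973, 0.2344, 0.1265]
orientation: [180.0, 0.1, 11.9]
wrist_force: [-1.4, -0.9, -0.4]
finger_gap: 0.0124
gripper_force: 50.0
```

carry_out:
  increments:
    - [[-0.08, 0.78, 0], [0, 0, 0]]
    - [[-0.08, 0.78, 0], [0, 0, 0]]
    - [[-0.08, 0.78, 0], [0, 0, 0]]
    - [[-0.08, 0.78, 0], [0, 0, 0]]
    - [[-0.08, 0.78, 0], [0, 0, 0]]

```text
clock: 6.75
position: [0.5185, 0.0383, 0.127]
orientation: [-180.0, 0.0, 12.2]
wrist_force: [0.2, 0.2, -0.7]
finger_gap: 0.0129
gripper_force: 50.0
```

carry_out:
  increments:
    - [[-0.08, 0.78, 0], [0, 0, 0]]
    - [[-0.08, 0.78, 0], [0, 0, 0]]
    - [[-0.08, 0.78, 0], [0, 0, 0]]
    - [[-0.08, 0.78, 0], [0, 0, 0]]
    - [[-0.08, 0.78, 0], [0, 0, 0]]

```text
clock: 7.25
position: [0.5396, -0.1567, 0.127]
orientation: [-180.0, 0.0, 12.2]
wrist_force: [0.0, 0.6, -0.5]
finger_gap: 0.0129
gripper_force: 50.0
```

carry_out:
  increments:
    - [[0, 0, 0], [0, 0, 0]]
    - [[0, 0, 0], [0, 0, 0]]
    - [[0, 0, 0], [0, 0, 0]]

```text
clock: 7.55
position: [0.5397, -0.1542, 0.127]
orientation: [-179.9, 0.0, 12.1]
wrist_force: [-0.8, 0.5, -0.2]
finger_gap: 0.0123
gripper_force: 50.0
```

carry_out:
  increments:
    - [[-0.01, 0.1, 0], [0, 0, 0]]
    - [[0, 0, 0.6], [0, 0, 0]]
    - [[0, 0, 0.6], [0, 0, 0]]
    - [[0, 0, 0.08], [0, 0, 0]]
    - [[0, 0, 0], [0, 0, 0]]

```text
clock: 8.05
position: [0.5397, -0.1592, 0.0629]
orientation: [-179.9, 0.1, 12.1]
wrist_force: [0.6, 0.6, 0.2]
finger_gap: 0.0126
gripper_force: 50.0
```

carry_out:
  increments:
    - [[0, 0, 0], [0, 0, 0]]
    - [[0, 0, 0], [0, 0, 0]]

```text
clock: 8.25
position: [0.542, -0.1605, 0.0657]
orientation: [179.9, -0.1, 12.0]
wrist_force: [-0.2, 0.5, -0.6]
finger_gap: 0.0127
gripper_force: 50.0
```

```bash
python3 - <<'E'
from h import *
s=telemetry.sense(); p=s['position']; print(p,s['orientation']); a=np.radians(12)
print('t,s',1000*(p[0]*np.cos(a)+p[1]*np.sin(a)),1000*(p[0]*np.sin(a)-p[1]*np.cos(a)))
A=cam('top')['img'][160:270,255:385]; B=cam('side')['img'][150:260,240:340]
A=cv2.resize(A,None,fx=3.4,fy=3.4,interpolation=cv2.INTER_CUBIC);B=cv2.resize(B,None,fx=3.4,fy=3.4,interpolation=cv2.INTER_CUBIC)
cv2.imwrite('pics/gap.png',np.hstack([A,B]))
E
```

```text
[ 0.54198363 -0.16045632  0.06565909] [ 1.79902649e+02 -1.46040104e-01  1.20478362e+01]
t,s 496.7792447233855 269.6346960550744
```

View pics/gap.png

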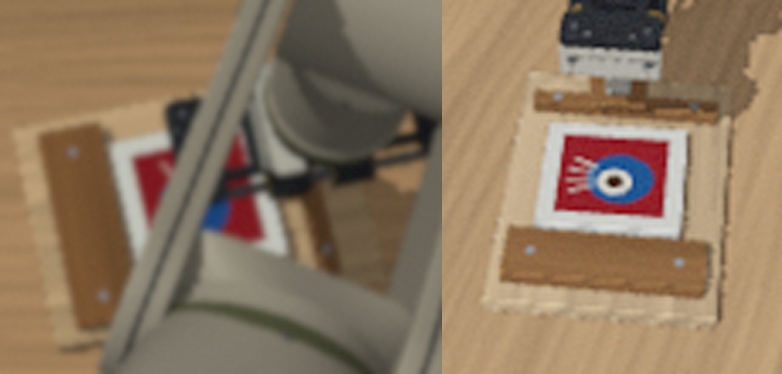

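The side view shows the spacer above the gap, with its foot near (610,98) between the tile and the slim rail. Its position along the rails is centred on the tile. I lower it gently and watch the force.

carry_out:
  increments:
    - [[0, -0.02, 0], [0, 0, 0]]
    - [[0, 0, 0], [0, 0, 0]]
    - [[0, 0, 0], [0, 0, 0]]

```text
clock: 8.65
position: [0.5404, -0.1591, 0.0638]
orientation: [180.0, -0.0, 12.0]
wrist_force: [0.0, -0.3, -0.5]
finger_gap: 0.0123
gripper_force: 50.0
```

carry_out:
  increments:
    - [[0, 0, 0.1], [0, 0, 0]]
    - [[0, 0, 0.1], [0, 0, 0]]
    - [[0, 0, 0.06], [0, 0, 0]]
    - [[0, 0, 0], [0, 0, 0]]

```text
clock: 9.05
position: [0.5397, -0.1589, 0.0496]
orientation: [-179.9, 0.1, 12.0]
wrist_force: [-0.7, -0.2, -0.5]
finger_gap: 0.0126
gripper_force: 50.0
```

carry_out:
  increments:
    - [[0, 0, 0.05], [0, 0, 0]]
    - [[0, 0, 0.05], [0, 0, 0]]
    - [[0, 0, 0.05], [0, 0, 0]]
    - [[0, 0, 0], [0, 0, 0]]

```text
clock: 9.45
position: [0.5401, -0.159, 0.0427]
orientation: [-180.0, 0.0, 12.0]
wrist_force: [0.8, 0.3, -0.6]
finger_gap: 0.0127
gripper_force: 50.0
```

```bash
cat > st.py <<'E'
from h import *
s=telemetry.sense(); p=s['position']; a=np.radians(12)
print(s['clock'],p,s['orientation'],'t,s',1000*(p[0]*np.cos(a)+p[1]*np.sin(a)),1000*(p[0]*np.sin(a)-p[1]*np.cos(a)))
c=cam('side'); t0=496
for lo,hi in((-48,-30),(-15,15),(30,48)):
    from prof import prof,g1,find_peaks
    q,m=prof(c,c['img'],12,(t0+lo,t0+hi),(60,280)); d=g1(m.astype(float).mean(0)[:,0],3,order=1)
    k,_=find_peaks(abs(d),height=4); print(lo,[(round(float(q[i]),1),round(float(d[i]),1)) for i in k])
f=s['wrist_force'];print('Fn',f[0]*np.sin(a)-f[1]*np.cos(a),f,s['wrist_torque'])
E
python3 st.py
```

```text
9.45 [ 0.54007078 -0.15903205  0.04265239] [-1.79976663e+02  3.31758797e-02  1.20204083e+01] t,s 495.20431582787205 267.84385062904283
-48 [(85.0, -5.5), (141.0, 9.9), (161.0, -7.6), (242.5, 5.2), (257.5, -9.5)]
-15 [(85.0, -5.9), (140.5, 9.8), (161.0, -13.3), (173.0, 5.9), (189.5, -4.6), (223.0, -5.5), (242.0, 11.4), (257.0, -11.9)]
30 [(85.0, -6.7), (140.0, 9.9), (160.0, -8.8), (241.5, 8.8), (256.5, -5.3), (266.5, -5.0)]
Fn -0.12523337653187244 [ 0.83836439  0.30623102 -0.62856327] [ 0.04719986  0.02381002 -0.00648726]
```

carry_out:
  increments:
    - [[0, -0.02, 0], [0, 0, 0]]
    - [[0, -0.02, 0], [0, 0, 0]]
    - [[0, -0.02, 0], [0, 0, 0]]
    - [[0, -0.02, 0], [0, 0, 0]]
    - [[0, 0, 0], [0, 0, 0]]

```text
clock: 10.0
position: [0.5396, -0.1552, 0.0432]
orientation: [180.0, -0.0, 12.0]
wrist_force: [-0.2, -0.2, -0.2]
finger_gap: 0.0127
gripper_force: 50.0
```

carry_out:
  increments:
    - [[0, -0.02, 0], [0, 0, 0]]
    - [[0, -0.02, 0], [0, 0, 0]]
    - [[0, 0, 0], [0, 0, 0]]

```text
clock: 10.3
position: [0.5392, -0.1533, 0.0432]
orientation: [180.0, -0.0, 12.0]
wrist_force: [-0.3, -1.5, 0.8]
finger_gap: 0.0125
gripper_force: 50.0
```

```bash
python3 st.py
```

```text
10.3 [ 0.5391554  -0.15332547  0.04322382] [ 1.79986934e+02 -1.96530381e-03  1.20261257e+01] t,s 495.49540509683675 262.0716566585523
-48 [(85.0, -5.5), (140.5, 10.4), (160.0, -6.8), (241.5, 5.3), (254.5, -7.8)]
-15 [(85.0, -5.8), (140.5, 10.4), (159.0, -13.3), (170.5, 6.3), (188.5, -4.7), (196.0, 4.5), (222.0, -6.9), (240.5, 10.6), (255.0, -11.3)]
30 [(85.0, -6.8), (140.5, 9.7), (159.0, -9.1), (240.5, 6.9), (266.5, -5.2), (276.5, 6.5)]
Fn 1.3501914519284515 [-0.34569728 -1.45383576  0.84271374] [-0.20915243 -0.01105523  0.04955457]
```

carry_out:
  increments:
    - [[0, -0.02, 0], [0, 0, 0]]
    - [[0, -0.02, 0], [0, 0, 0]]
    - [[0, 0, 0], [0, 0, 0]]

```text
clock: 10.65
position: [0.5388, -0.1512, 0.0432]
orientation: [180.0, -0.0, 12.0]
wrist_force: [0.5, -1.7, 0.2]
finger_gap: 0.0128
gripper_force: 50.0
```

carry_out:
  increments:
    - [[0, -0.02, 0], [0, 0, 0]]
    - [[0, 0, 0], [0, 0, 0]]

```text
clock: 10.85
position: [0.5386, -0.1503, 0.0432]
orientation: [180.0, -0.0, 12.0]
wrist_force: [0.4, -1.1, 0.9]
finger_gap: 0.0128
gripper_force: 50.0
```

```bash
python3 st.py
```

```text
10.85 [ 0.53858896 -0.15028008  0.0432035 ] [ 1.79996019e+02 -1.10692343e-02  1.20260875e+01] t,s 495.5745141763901 258.9750426933791
-48 [(85.0, -5.4), (140.0, 10.3), (156.5, -6.5), (238.0, 6.1), (253.0, -8.7)]
-15 [(85.0, -5.9), (139.5, 10.4), (156.0, -13.2), (168.0, 6.2), (185.5, -5.0), (193.0, 4.5), (218.5, -6.7), (237.5, 11.1), (252.0, -11.6), (273.5, 4.4)]
30 [(85.0, -6.7), (139.0, 11.1), (156.0, -11.3), (192.0, -4.2), (237.5, 8.6), (252.0, -4.8), (266.0, -5.1), (273.5, 7.1)]
Fn 1.1460324274056726 [ 0.43564164 -1.07903698  0.92613216] [-0.32013037 -0.05922946 -0.00042001]
```

carry_out:
  increments:
    - [[0, -0.01, 0], [0, 0, 0]]
    - [[0, -0.01, 0], [0, 0, 0]]
    - [[0, 0, 0], [0, 0, 0]]

```text
clock: 11.2
position: [0.5386, -0.1502, 0.0433]
orientation: [179.9, -0.0, 12.0]
wrist_force: [2.1, -5.7, -1.7]
finger_gap: 0.0127
gripper_force: 50.0
```

carry_out:
  increments:
    - [[0, -0.01, 0], [0, 0, 0]]
    - [[0, -0.01, 0], [0, 0, 0]]
    - [[0, 0, 0], [0, 0, 0]]

```text
clock: 11.5
position: [0.5387, -0.1501, 0.0436]
orientation: [179.8, -0.1, 12.0]
wrist_force: [1.1, -9.1, -0.6]
finger_gap: 0.0127
gripper_force: 50.0
```

carry_out:
  increments:
    - [[0, -0.01, 0], [0, 0, 0]]
    - [[0, 0, 0], [0, 0, 0]]

```text
clock: 11.7
position: [0.5387, -0.15, 0.0437]
orientation: [179.8, -0.1, 12.0]
wrist_force: [1.7, -11.4, -1.5]
finger_gap: 0.0128
gripper_force: 50.0
```

carry_out:
  increments:
    - [[0, -0.01, 0], [0, 0, 0]]
    - [[0, -0.01, 0], [0, 0, 0]]
    - [[0, 0, 0], [0, 0, 0]]
    - [[0, 0, 0], [0, 0, 0]]
    - [[0, 0, 0], [0, 0, 0]]

```text
clock: 12.2
position: [0.5387, -0.15, 0.044]
orientation: [179.7, -0.1, 12.0]
wrist_force: [2.4, -14.0, -0.8]
finger_gap: 0.0125
gripper_force: 50.0
```

```bash
python3 st.py; python3 - <<'E'
from h import *
B=cam('side')['img'][150:260,240:340]
cv2.imwrite('pics/end.png',cv2.resize(B,None,fx=5,fy=5,interpolation=cv2.INTER_CUBIC))
E
```

```text
12.2 [ 0.53870297 -0.14995777  0.04397227] [ 1.79695774e+02 -7.44143097e-02  1.19974998e+01] t,s 495.7530448640503 258.6834734753223
-48 [(84.5, -5.5), (140.0, 10.1), (156.5, -6.5), (238.0, 6.3), (253.0, -9.8)]
-15 [(85.0, -5.8), (139.5, 10.5), (156.0, -13.4), (168.0, 6.0), (185.5, -4.8), (193.0, 4.5), (218.5, -6.5), (238.0, 11.3), (252.5, -11.8), (273.0, 4.5)]
30 [(85.0, -6.5), (139.0, 10.8), (156.0, -11.1), (185.5, 5.0), (192.0, -6.0), (237.5, 9.4), (252.5, -5.2), (265.5, -4.8), (273.5, 6.5)]
Fn 14.151406074385648 [  2.3839994  -13.96082219  -0.80579728] [-2.80652671 -0.31012434  0.11044326]
```

View pics/end.png

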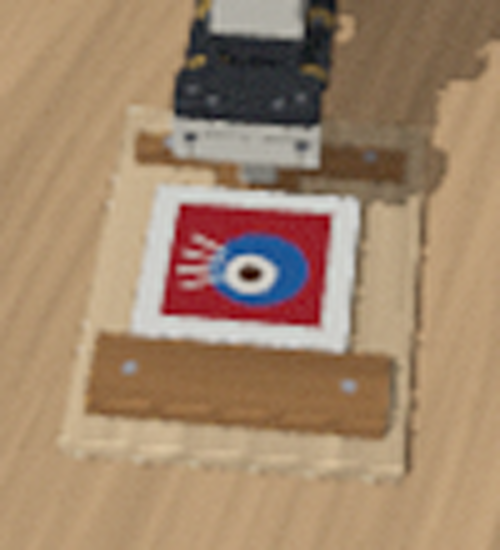

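The picture shows the tile flush against the wide rail along y≈340, and the spacer behind the middle of its far edge at about (258,180). The push is steady at 14 N, so I hand it in.

```bash
python3 -c "
from workcell import ctrl; print(ctrl.finish_job())"
```

```text
the job is handed in; nothing more can be done
None
```

The job is handed in: the spacer is in the wide gap, still gripped at 50 N, pressing the tile flush against the wide rail with about 14 N; the moves stayed clear of the sharpener, pencil cup and eraser.

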